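# Turn the blue lot sign to released

### The job

The samples of the blue lot have come back clean, so show that it is released: spin the two-sided board of the sign with the blue base half a turn, clockwise as seen from above, until it is fully round at its stop with its green face to the front, where the red one was. Leave the sign with the yellow base showing red.

Things in the scene. Friction and masses are not known exactly. Their poses are not given: they have to be found in the camera images.
- board_blue (a joint): turn of the blue sign's board in rad: 0 = red face looks along the stand's -x, board along the stand's y; grows clockwise seen from above (its +y half swings through +x to -y). Hard stops at 0 and 3.14 (green face looks along -x). Starts between 0 and 0.3. Light friction, 0.05 N m (1 N at 55 mm from the axis); it stays where it is left
- pivot_blue (a point): blue sign: board 160 wide, 110 high, 12 thick, lower edge 50 and upper edge 160 mm above the worktop, spins about the vertical through its middle; faces red with white bar, green with white tick. Blue cap 21 wide, 10 high on top; round blue base 116 wide, 16 high, fixed. Point on the axis at mid board, 105 mm up; axes of the fixed stand: z up, -x front (roughly to the robot), y left
- board_yellow (a joint): the same for the board of the sign with yellow base and cap, equal in size and make, starting between 0 and 0.3 with red to the front; must be left alone
- pivot_yellow (a point): the same point and axes for the sign with the yellow base, also fixed to the worktop; either sign may be the left one

How it is judged:
By the outcome, as a careful person would: the job done as asked, in the order asked, and still so for the second after the job is handed in, with the robot touching nothing.
It also fails if it takes over 40 s, if anything falls off the work surface, if the arm or the gripper's body presses on something with over 40 N, if the wrist force passes 120 N, or if a joint passes its speed limit or range.

### The arm

A 6-joint arm with a two-finger parallel gripper is mounted at the origin on a cart in front of the work surface, level with it; the furniture and walls round the work are solid. World frame = base frame: x ahead of the robot, y to its left, z up, the work surface at z = 0. Lengths are in mm, angles in rad, forces in N, time in s.
With the tool pointing down it reaches from about 400 to 925 mm from the base axis. Payload 12.5 kg.
Tool frame: the origin (TCP) lies on the mounting face of the last link; the fingertips stand 190 mm ahead of it and the grasp point (between the pads) lies 171 mm ahead of it; x points along the fingers, y is the direction in which the jaws open and shut, and the axes are right-handed (so a half turn about x gives the same grasp; the last joint's range is limited). The gripper opens to 95 mm and grips with 3 to 60 N. Pads are 20 mm wide; open, the fingers measure 119 mm over their backs; the gripper's body (75 mm by 180 mm) begins 59 mm behind the grasp point.
Start: joints at [-1.451, 0.491, 1.559, -0, 1.092, -0.106], TCP at [139.949, -609.13, 404.761] pointing down, gripper open.
Joint ranges: [-3.1, 3.1], [-0.84, 2.19], [0.05, 2.79], [-1.13, 4.28], [0.06, 2.93], [-2.69, 2.69]. Speed limits (rad/s): [2.22, 2.22, 2.79, 3.14, 3.14, 3.14].

### API

Orientations are given as [roll, pitch, yaw] about the fixed x, y, z axes, in that order (R = Rz(yaw) Ry(pitch) Rx(roll)).
In Python, from cell import env, eyes gives the robot as it stands. The module is installed in compiled form; this text tells all that it offers.
- The arm moves only by the tool jog_arm, never from a script. Its argument "deltas" is one flat list of numbers, 7 for each row, row after row: the shift along the tool's x, y, z in mm, then the turn, a rotation vector about the tool's x, y, z in rad, then the opening, from 0 (shut) to 1 (fully open). A call has 1 to 10 rows; each row shifts and turns the pose as measured when the row begins, along the tool's axes as they then stand; what a row does not reach is not made up. A row lasts 1/8 s, in which the tool goes at most 62.5 mm and 10.7 degrees, less where a joint would pass 70% of its speed; a pose out of reach is approached as far as the arm can. A call is refused whole if a number of a shift passes 62.5 or a number of a turn 0.188, either way. A call with a gripper value outside its range is refused whole. The fingers move at their own pace and stop on an object; the grip force is fixed at half the most. Time passes only in rows, so rows that do not move let the fingers close. It gives the time, the measured TCP pose, the force and the opening at its end, in the units of the state.
- env.state(): the state, without advancing time (a new reading comes with each control period).
- eyes.read_camera(name): name is "scene" or "top" or "wrist"; returns a dict with "image" (400x640x3 uint8, red, green, blue), "fovy" (degrees; the focal length in pixels is half the picture's height over the tangent of half this angle, whatever the lens; pixels are square), "cx", "cy" (the principal point, pixels), "world_from_camera" (4x4, takes a point from camera to world coordinates). Camera axes: x right, y up, looking along -z (the intrinsics and any distortion apply to the point x, -y, -z); pixel columns grow to the right and rows downward; lengths in mm; the calibration is good to about 2 mm. A picture is of the moment at which its call begins. There is no depth.
- env.job_done(): hands the job in, once; it reports no verdict.
The state is a dict: "t": time; "joints": joint angles; "qvel": joint speeds; "tau": joint torques, N m; "eef_pos": TCP position; "tcp_rot": TCP orientation; "ft_force": force on the tool from outside, world axes, zero at the start; "moment": the same for the moment, N m; "opening": opening from 0.0 (shut) to 1.0 (fully open).
Only numpy, scipy, OpenCV 4.12 (cv2) and the standard library are available. Lean on these libraries where they do the work, as an engineer would, in place of code of your own. Each camera call takes 0.05 s, during which the arm holds its last target.

## Working session

There is one attempt and no reset: what is moved stays moved. The work goes in short steps, Python scripts to look and compute and a tool call to move; the robot and the scene stay as the last step left them, time stands still between calls to the robot, and variables do not carry over. Pictures are saved under pics/ and viewed, and the job is handed in when it is done.

Besides the shell and the picture viewer there is one more tool, called after ">>>" as name(argument=value, ...), one argument or row to a line, values as JSON. jog_arm: Moves the arm, as the interface text tells. Its arguments: {"type":"object","properties":{"deltas":{"type":"array","items":{"type":"number"}}},"required":["deltas"]}

```bash
mkdir -p pics; python3 - <<'E'
from cell import env, eyes
import cv2
s=env.state();print({k:s[k] for k in('t','joints','eef_pos','tcp_rot','ft_force','opening')})
for n in("scene","top"):
    c=eyes.read_camera(n);cv2.imwrite(f"pics/{n}0.png",c["image"][:,:,::-1]);print(n,{k:c[k] for k in c if k!="image"})
E
```

```text
{'t': 0.0, 'joints': array([-1.45059431e+00,  4.91559348e-01,  1.55944056e+00, -1.05522243e-05,
        1.09171138e+00, -1.05612701e-01]), 'eef_pos': array([ 139.94767839, -609.09810388,  404.16482656]), 'tcp_rot': array([-1.66804297,  1.56967765,  1.69936927]), 'ft_force': array([-0.09313074,  0.29994798, -0.49808821]), 'opening': 0.9980893526987361}
scene {'fovy': 50.61145831256571, 'cx': 319.28241816132834, 'cy': 197.39643703901913, 'world_from_camera': array([[-8.61445282e-01,  2.51804910e-01, -4.41028699e-01,
         1.51226949e+02],
       [-5.07432240e-01, -4.62008118e-01,  7.27365809e-01,
         6.15017155e+02],
       [-2.06045572e-02,  8.50378025e-01,  5.25768643e-01,
         5.46917672e+02],
       [ 0.00000000e+00,  0.00000000e+00,  0.00000000e+00,
         1.00000000e+00]])}
top {'fovy': 48.532251234412065, 'cx': 317.4172533235716, 'cy': 200.94358371265815, 'world_from_camera': array([[-4.31896508e-01,  8.71165492e-01, -2.33529637e-01,
         3.24403046e+02],
       [-9.01923154e-01, -4.17117452e-01,  1.12016316e-01,
         8.55292170e+01],
       [ 1.75461432e-04,  2.59005242e-01,  9.65875900e-01,
         9.28090855e+02],
       [ 0.00000000e+00,  0.00000000e+00,  0.00000000e+00,
         1.00000000e+00]])}
```

View pics/scene0.png

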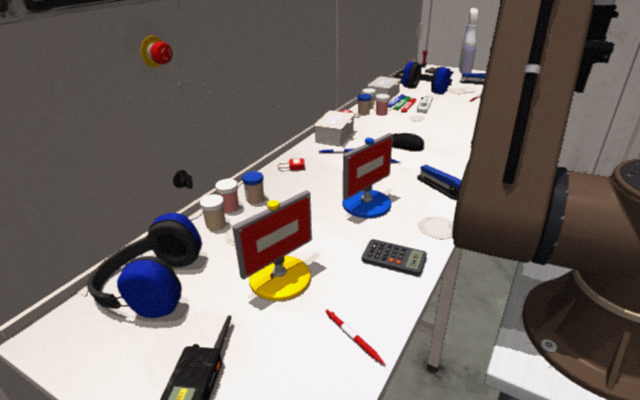

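View pics/top0.png

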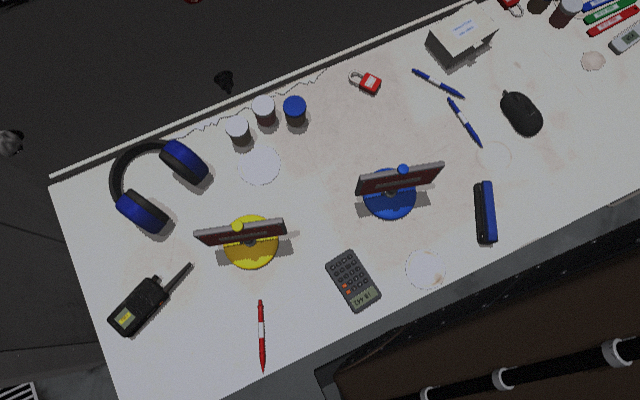

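Both views show the blue sign right of the yellow one (top view: blue cap ~(403,169), base ~(389,194); yellow cap ~(237,227), base ~(250,242)). Both red to front.

```bash
cat > h.py <<'E'
import numpy as np
def ray(c,u,v):
    f=200/np.tan(np.radians(c["fovy"])/2)
    T=c["world_from_camera"];d=T[:3,:3]@np.array([(u-c["cx"])/f,-(v-c["cy"])/f,-1]);return T[:3,3],d
def atz(c,u,v,z):
    o,d=ray(c,u,v);return o+d*(z-o[2])/d[2]
def proj(c,p):
    f=200/np.tan(np.radians(c["fovy"])/2);T=c["world_from_camera"]
    q=T[:3,:3].T@(np.array(p)-T[:3,3]);return c["cx"]+f*q[0]/-q[2],c["cy"]-f*q[1]/-q[2]
E
python3 - <<'E'
from cell import env, eyes
import cv2,numpy as np
from h import *
for n,roi in(("top",(340,140,460,240)),("scene",(320,120,420,230))):
    c=eyes.read_camera(n);im=c["image"]
    x0,y0,x1,y1=roi;cv2.imwrite(f"pics/{n}z.png",cv2.resize(im[y0:y1,x0:x1,::-1],None,fx=5,fy=5,interpolation=cv2.INTER_CUBIC))
    hsv=cv2.cvtColor(im,cv2.COLOR_RGB2HSV)
    for nm,lo,hi in(("blue",(100,150,50),(125,255,255)),("yel",(22,150,80),(35,255,255))):
        m=cv2.inRange(hsv,lo,hi);k,l,st,ce=cv2.connectedComponentsWithStats(m)
        for i in range(1,k):
            if st[i,4]>25: print(n,nm,st[i],ce[i].round(1),"z165",atz(c,*ce[i],165)[:2].round(),"z16",atz(c,*ce[i],16)[:2].round())
E
```

```text
top blue [583   0  30  12 110] [592.3   5.3] z165 [ 638. -680.] z16 [ 699. -830.]
top blue [412  69  17  10  50] [420.5  73.3] z165 [ 653. -293.] z16 [ 717. -366.]
top blue [440  83  24  15  81] [450.6  89.7] z165 [ 597. -327.] z16 [ 651. -408.]
top blue [283  96  23  21 365] [294.  105.7] z165 [696. -44.] z16 [769. -69.]
top blue [448  97  11  16  52] [453.2 105.1] z165 [ 567. -315.] z16 [ 615. -394.]
top blue [465 123  17  23  88] [472.5 132.8] z165 [ 503. -319.] z16 [ 538. -398.]
top blue [163 140  37  30 517] [181.7 153.4] z165 [698. 182.] z16 [771. 201.]
top blue [398 164  11  10  88] [402.8 168.8] z165 [ 497. -169.] z16 [ 530. -219.]
top blue [483 181  14  60 515] [489.7 210.9] z165 [ 361. -270.] z16 [ 368. -340.]
top blue [ 363  186   53   34 1127] [391.2 203.4] z165 [ 448. -119.] z16 [ 472. -159.]
top blue [116 194  39  31 594] [132.9 210.4] z165 [634. 299.] z16 [695. 341.]
top yel [231 215  35  17 246] [244.2 221.4] z165 [531. 129.] z16 [571. 138.]
top yel [ 223  236   55   33 1146] [251.4 252.8] z165 [475. 140.] z16 [504. 151.]
top yel [119 312  11  12  47] [124.2 317.8] z1
[... 494 characters left out ...]
.2 176.2] z165 [310. -86.] z16 [ 372. -359.]
scene blue [243 172  19  13 209] [252.1 177.8] z165 [617.  87.] z16 [ 799. -119.]
scene blue [343 190  48  28 883] [367.2 204.5] z165 [390.  68.] z16 [ 483. -145.]
scene blue [153 213  47  28 339] [178.5 221.6] z165 [631. 257.] z16 [818. 117.]
scene blue [ 118  260   61   57 2629] [148.1 287.9] z165 [553. 384.] z16 [710. 294.]
scene yel [141  35  19  32 166] [147.7  50. ] z165 [1669. -564.] z16 [ 2261. -1024.]
scene yel [267 200  12  10  92] [272.6 204.3] z165 [529. 143.] z16 [677. -41.]
scene yel [ 249  255   61   45 1745] [280.8 280. ] z165 [412. 288.] z16 [513. 160.]
scene yel [177 389  10  11  70] [181.5 394. ] z165 [404. 470.] z16 [502. 413.]
```

```bash
ls pics
```

```text
scene0.png
scenez.png
top0.png
topz.png
```

View pics/topz.png

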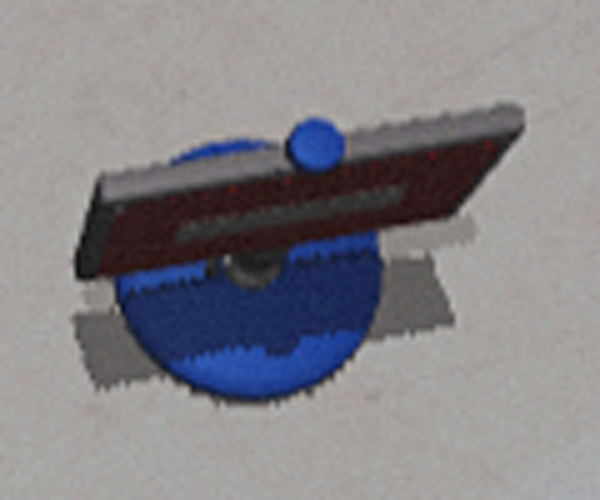

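View pics/scenez.png

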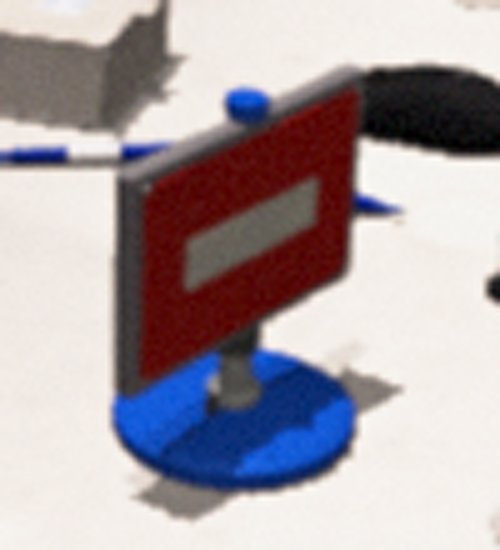

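```bash
cat >> h.py <<'E'
from scipy.spatial.transform import Rotation as Ro
def tool(env,pw):
    """tool-frame shift to bring TIP (190 ahead) to world pw"""
    s=env.state();R=Ro.from_euler('xyz',s["tcp_rot"]).as_matrix()
    return R.T@(np.array(pw)-s["eef_pos"]-190*R[:,0])
E
python3 - <<'E'
from cell import env, eyes
from h import *
s=env.state();R=Ro.from_euler('xyz',s["tcp_rot"]).as_matrix();print(R.round(3))
c=eyes.read_camera("top")
for nm,z in dict(fl=((103,200)),bl=(103,178),br=(510,103),fr=(523,125)).items():
    print(nm,atz(c,340+z[0]/5,140+z[1]/5,160)[:2].round(1))
c=eyes.read_camera("scene")
for nm,z in dict(fl=(143,182),bl=(120,178),br=(345,68),fr=(362,84)).items():
    print(nm,atz(c,320+z[0]/5,120+z[1]/5,160)[:2].round(1))
E
```

```text
[[-0.     0.224 -0.975]
 [ 0.001 -0.975 -0.224]
 [-1.    -0.001 -0.   ]]
fl [511.8 -91.3]
bl [519.2 -95.1]
br [ 480.5 -243.2]
fr [ 471.  -243.2]
fl [504.2 -87.3]
bl [514.2 -86.1]
br [ 476.5 -234.9]
fr [ 462.8 -221.7]
```

```bash
python3 - <<'E'
from cell import env, eyes
from h import *
print(tool(env,(460,-98,214)))
E
```

```text
[   0.69356297 -426.42715874 -426.36924666]
```

>>> jog_arm(
  deltas=[0, -43, -43, 0, 0, 0, 0, 0, -43, -43, 0, 0, 0, 0, 0, -43, -43, 0, 0, 0, 0, 0, -43, -43, 0, 0, 0, 0, 0, -43, -43, 0, 0, 0, 0, 0, -43, -43, 0, 0, 0, 0, 0, -43, -43, 0, 0, 0, 0, 0, -43, -43, 0, 0, 0, 0],
)

```text
t: 1.3
eef_pos: [403.2, -188.1, 404.3]
tcp_rot: [2.255, 1.568, -0.669]
ft_force: [1.5, -0.4, -0.2]
opening: 0.216
```

```bash
python3 - <<'E'
from cell import env, eyes
from h import *
s=env.state();R=Ro.from_euler('xyz',s["tcp_rot"]).as_matrix();print(s["t"],s["eef_pos"],s["opening"],R.round(3))
print(tool(env,(460,-98,214)))
E
```

```text
1.3 [ 403.19079705 -188.13821492  404.26191482] 0.21569202946341434 [[ 0.002  0.217 -0.976]
 [-0.002 -0.976 -0.217]
 [-1.     0.002 -0.002]]
[  0.22822705 -76.11209615 -74.6454956 ]
```

>>> jog_arm(
  deltas=[0, -38, -38, 0, 0, 0, 0, 0, -38, -36, 0, 0, 0, 0, 0, 0, 0, 0, 0, 0, 0, 50, 0, 0, 0, 0, 0, 0, 50, 0, 0, 0, 0, 0, 0, 0, 0, 0, 0, 0, 0, 0],
)

```text
t: 2.05
eef_pos: [461.7, -92.7, 303.6]
tcp_rot: [2.42, 1.563, -0.497]
ft_force: [0.5, -0.2, 0.7]
opening: 0.009
```

```bash
python3 - <<'E'
from cell import env, eyes
from h import *
import cv2
s=env.state();R=Ro.from_euler('xyz',s["tcp_rot"]).as_matrix();print(s["t"],s["eef_pos"],s["opening"],s["ft_force"],R.round(3))
for n in("top","scene"):
    c=eyes.read_camera(n);cv2.imwrite(f"pics/{n}1.png",c["image"][:,:,::-1])
E
```

```text
2.05 [461.66678124 -92.7079723  303.62807018] 0.008676604076987416 [ 0.50857005 -0.17100293  0.70819597] [[ 0.006  0.223 -0.975]
 [-0.004 -0.975 -0.223]
 [-1.     0.005 -0.006]]
```

View pics/scene1.png

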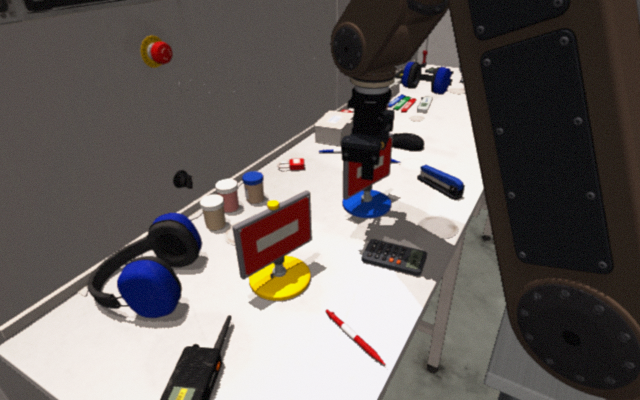

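View pics/top1.png

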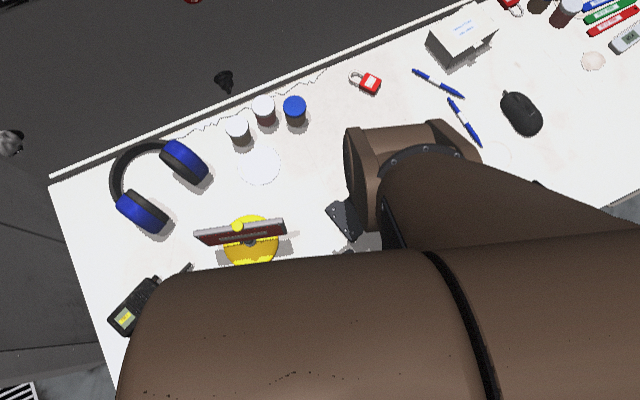

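```bash
cat > wp.py <<'E'
import sys
from cell import env
from h import *
C=np.array([497,-168,115.])
p=None
s=env.state();R=Ro.from_euler('xyz',s["tcp_rot"]).as_matrix();tip=s["eef_pos"]+190*R[:,0];print(s["t"],"tip",tip.round(1),"F",s["ft_force"].round(1))
prev=tip
off=float(sys.argv[1])
for a in map(float,sys.argv[2:]):
    e=np.array([np.sin(a),np.cos(a),0]);n=np.array([-np.cos(a),np.sin(a),0])
    q=C+60*e+off*n; print(a,q.round(),(R.T@(q-prev)).round(1)); prev=q
E
python3 wp.py 18 0.3 0.6 0.9 1.2 1.5 1.8
```

```text
2.15 tip [464.7 -93.8 116.5] F [-0.3 -0.7 -0.1]
0.3 [ 498. -105.  115.] [  2.   18.5 -29.5]
0.6 [ 516. -108.  115.] [  0.2   7.  -17.4]
0.9 [ 533. -117.  115.] [  0.2  11.8 -14.5]
1.2 [ 546. -129.  115.] [  0.2  15.6 -10.4]
1.5 [ 556. -146.  115.] [ 0.2 18.  -5.3]
1.8 [ 560. -164.  115.] [ 0.1 18.7  0.2]
```

>>> jog_arm(
  deltas=[1, 18, -14, 0, 0, 0, 0, 0, 0, -15, 0, 0, 0, 0, 0, 7, -17, 0, 0, 0, 0, 0, 12, -15, 0, 0, 0, 0],
)

```text
t: 2.65
eef_pos: [531.7, -115.5, 314.0]
tcp_rot: [2.522, 1.551, -0.397]
ft_force: [-1.4, -0.1, -0.6]
opening: 0.007
```

```bash
python3 wp.py 18 0.9 1.2 1.5 1.8 2.1 2.4; python3 - <<'E'
from cell import env, eyes
import cv2
for n in("scene",):
    c=eyes.read_camera(n);cv2.imwrite(f"pics/{n}2.png",cv2.resize(c["image"][80:260,280:460,::-1],None,fx=3,fy=3))
E
```

```text
2.65 tip [ 535.2 -117.   124.1] F [-1.4 -0.1 -0.6]
0.9 [ 533. -117.  115.] [ 9.  -1.   2.4]
1.2 [ 546. -129.  115.] [  0.4  15.6 -10.4]
1.5 [ 556. -146.  115.] [ 0.3 17.9 -5.3]
1.8 [ 560. -164.  115.] [ 0.2 18.7  0.2]
2.1 [ 558. -183.  115.] [ 0.1 17.8  5.7]
2.4 [ 551. -200.  115.] [ 0.  15.3 10.7]
```

View pics/scene2.png

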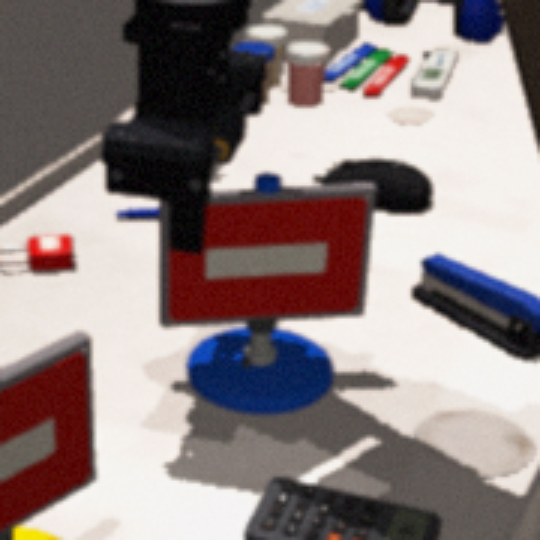

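The board is turning with the fingers; the finger (~(190,220) in the crop) lies on the red face's far half. Continuing round.

>>> jog_arm(
  deltas=[5, 15, -8, 0, 0, 0, 0, 3, 18, -5, 0, 0, 0, 0, 2, 19, 0, 0, 0, 0, 0, 1, 18, 6, 0, 0, 0, 0],
)

```text
t: 3.2
eef_pos: [557.0, -186.0, 305.3]
tcp_rot: [2.543, 1.547, -0.374]
ft_force: [0.4, 1.0, -0.6]
opening: 0.007
```

```bash
python3 wp.py 18 2.1 2.4 2.6 2.8 3.0 3.1 3.2 3.3 3.4; python3 - <<'E'
from cell import env, eyes
import cv2
for n in("scene",):
    c=eyes.read_camera(n);cv2.imwrite(f"pics/{n}3.png",cv2.resize(c["image"][80:260,280:460,::-1],None,fx=3,fy=3))
E
```

```text
3.2 tip [ 561.1 -187.6  115.4] F [ 0.4  1.  -0.6]
2.1 [ 558. -183.  115.] [ 0.3 -5.4  2.1]
2.4 [ 551. -200.  115.] [-0.  15.3 10.8]
2.6 [ 543. -210.  115.] [-0.1  8.1  9.5]
2.8 [ 534. -219.  115.] [-0.1  6.1 10.9]
3.0 [ 523. -225.  115.] [-0.2  3.8 11.9]
3.1 [ 517. -227.  115.] [-0.1  1.   6.2]
3.2 [ 511. -229.  115.] [-0.1  0.4  6.2]
3.3 [ 505. -230.  115.] [-0.1 -0.3  6.3]
3.4 [ 499. -231.  115.] [-0.1 -0.9  6.2]
```

View pics/scene3.png

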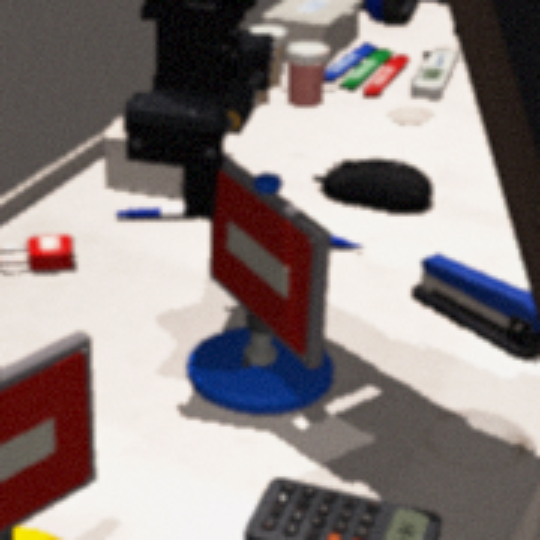

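The board now stands roughly past end-on, red toward the back-left, finger still behind it.

>>> jog_arm(
  deltas=[1, 10, 12, 0, 0, 0, 0, 1, 8, 10, 0, 0, 0, 0, 1, 6, 11, 0, 0, 0, 0, 0, 4, 10, 0, 0, 0, 0],
)

```text
t: 3.75
eef_pos: [517.9, -227.5, 301.6]
tcp_rot: [2.526, 1.547, -0.394]
ft_force: [0.7, 1.4, -0.2]
opening: 0.006
```

```bash
python3 wp.py 18 2.9 3.0 3.1 3.2 3.3 3.4; python3 - <<'E'
from cell import env, eyes
import cv2
for n in("scene",):
    c=eyes.read_camera(n);cv2.imwrite(f"pics/{n}4.png",cv2.resize(c["image"][80:260,280:460,::-1],None,fx=3,fy=3))
E
```

```text
3.75 tip [ 522.1 -229.2  111.7] F [ 0.7  1.4 -0.2]
2.9 [ 529. -222.  115.] [-3.3 -5.6 -8.2]
3.0 [ 523. -225.  115.] [-0.1  1.6  6. ]
3.1 [ 517. -227.  115.] [-0.1  1.   6.2]
3.2 [ 511. -229.  115.] [-0.1  0.4  6.2]
3.3 [ 505. -230.  115.] [-0.1 -0.2  6.3]
3.4 [ 499. -231.  115.] [-0.1 -0.9  6.2]
```

View pics/scene4.png

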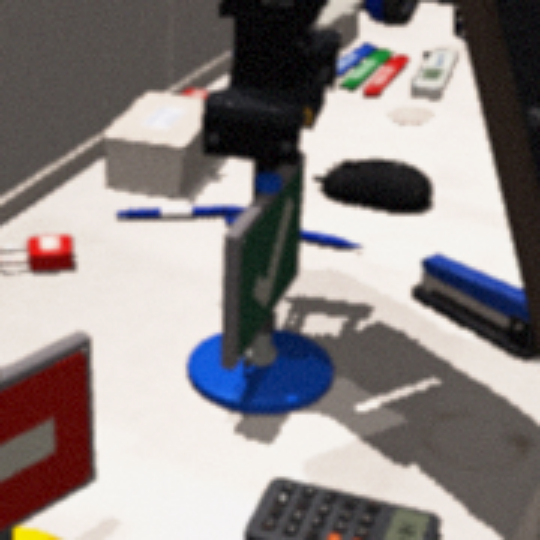

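Green is appearing at the front. Now small steps until the stop shows in the force.

>>> jog_arm(
  deltas=[-3, 0, 7, 0, 0, 0, 0, 0, 0, 6, 0, 0, 0, 0],
)

```text
t: 4.05
eef_pos: [503.8, -230.8, 304.7]
tcp_rot: [2.517, 1.547, -0.403]
ft_force: [1.1, 0.6, 0.4]
opening: 0.005
```

>>> jog_arm(
  deltas=[0, 0, 5, 0, 0, 0, 0],
)

```text
t: 4.18
eef_pos: [498.7, -231.8, 304.8]
tcp_rot: [2.521, 1.546, -0.399]
ft_force: [13.9, 4.3, -1.7]
opening: 0.007
```

```bash
python3 wp.py 18 3.1 3.2 3.3 3.4; python3 - <<'E'
from cell import env, eyes
import cv2
for n in("scene",):
    c=eyes.read_camera(n);cv2.imwrite(f"pics/{n}5.png",cv2.resize(c["image"][80:260,280:460,::-1],None,fx=3,fy=3))
E
```

```text
4.175 tip [ 503.  -233.6  114.9] F [13.9  4.3 -1.7]
3.1 [ 517. -227.  115.] [  0.1  -3.1 -15.5]
3.2 [ 511. -229.  115.] [-0.1  0.4  6.2]
3.3 [ 505. -230.  115.] [-0.1 -0.2  6.3]
3.4 [ 499. -231.  115.] [-0.1 -0.9  6.2]
```

View pics/scene5.png

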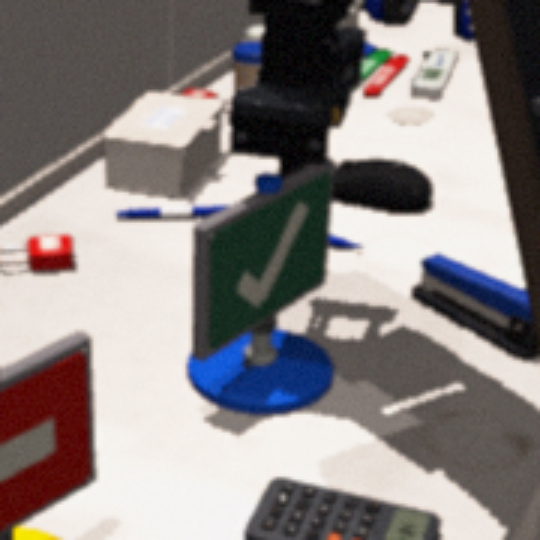

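>>> jog_arm(
  deltas=[0, 0, 1.5, 0, 0, 0, 0],
)

```text
t: 4.35
eef_pos: [497.8, -232.0, 305.1]
tcp_rot: [2.555, 1.542, -0.366]
ft_force: [13.2, 4.2, -4.5]
opening: 0.005
```

>>> jog_arm(
  deltas=[0, 0, -10, 0, 0, 0, 0, 0, 0, -40, 0, 0, 0, 0, 0, 0, 0, 0, 0, 0, 0, -60, 0, 0, 0, 0, 0, 0, -60, 0, 0, 0, 0, 0, 0, -50, 30, 0, 0, 0, 0, 0],
)

```text
t: 5.1
eef_pos: [549.8, -247.0, 476.7]
tcp_rot: [2.578, 1.554, -0.339]
ft_force: [0.8, -0.6, -1.2]
opening: 0.004
```

```bash
python3 wp.py 18; python3 - <<'E'
from cell import env, eyes
import cv2
for n in("scene","top"):
    c=eyes.read_camera(n);cv2.imwrite(f"pics/{n}6.png",c["image"][:,:,::-1])
E
```

```text
5.1 tip [ 552.8 -248.1  286.7] F [ 0.8 -0.6 -1.2]
```

View pics/scene6.png

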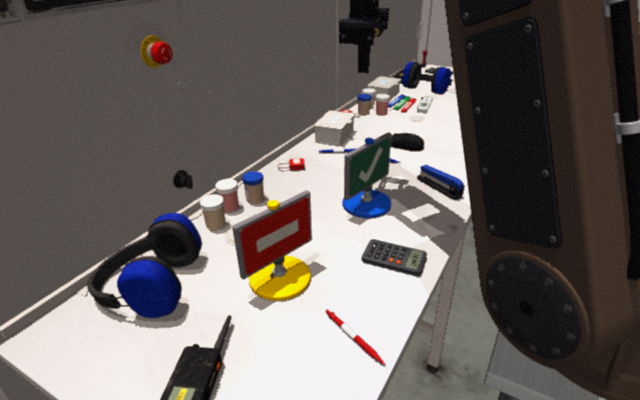

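View pics/top6.png

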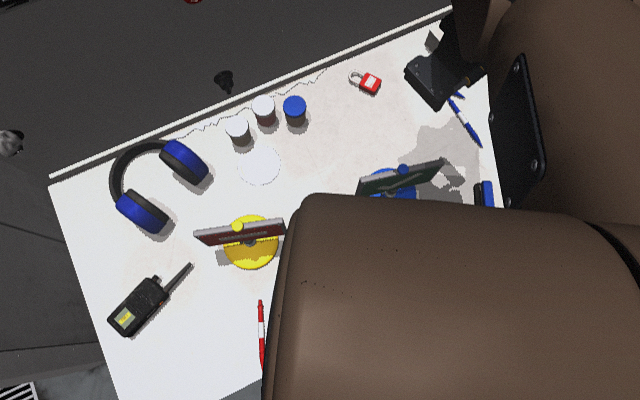

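Green shows at the front of the blue sign, and the yellow sign is unchanged. I'll measure the board's angle from the top edge.

```bash
python3 - <<'E'
import cv2
a=cv2.imread("pics/top6.png")[140:210,345:460];cv2.imwrite("pics/top6z.png",cv2.resize(a,None,fx=6,fy=6,interpolation=cv2.INTER_CUBIC))
a=cv2.imread("pics/scene6.png")[120:220,330:410];cv2.imwrite("pics/scene6z.png",cv2.resize(a,None,fx=6,fy=6,interpolation=cv2.INTER_CUBIC))
E
```

```text
(no output)
```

View pics/top6z.png

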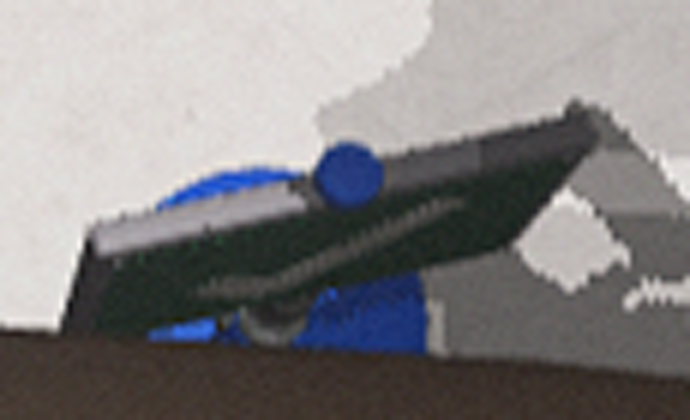

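View pics/scene6z.png

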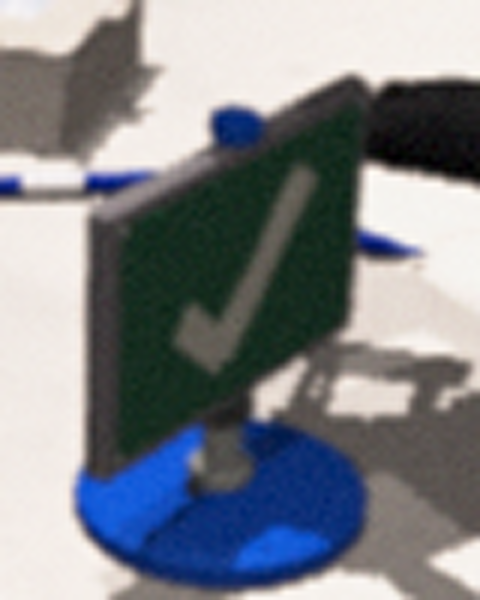

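```bash
python3 - <<'E'
from cell import eyes
from h import *
c=eyes.read_camera("top")
for nm,(a,b) in dict(front=((361.3,182.8),(443.3,165)),back=((360.8,178.3),(440.8,158)),before_f=((360.6,180),(444.6,165)),before_b=((360.6,175.6),(442,160.6))).items():
    p,q=atz(c,*a,160),atz(c,*b,160);d=p-q;print(nm,p[:2].round(),q[:2].round(),"phi",np.arctan2(d[0],d[1]).round(3),np.linalg.norm(d).round())
E
```

```text
front [506. -90.] [ 472. -241.] phi 0.224 155.0
back [514. -93.] [ 486. -244.] phi 0.188 153.0
before_f [512. -91.] [ 471. -243.] phi 0.262 157.0
before_b [519. -95.] [ 480. -243.] phi 0.256 153.0
```

The force jump suggests the stop. A second, independent push at a slightly larger radius will confirm it.

```bash
python3 - <<'E'
from cell import env
from h import *
print(tool(env,(535,-249,287)),tool(env,(535,-249,115)))
E
```

```text
[-0.67697435 -5.36621481 17.90796262] [171.28434011  -7.45832002  20.89617719]
```

>>> jog_arm(
  deltas=[0, -6, 19, 0, 0, 0, 0, 58, 0, 0, 0, 0, 0, 0, 58, 0, 0, 0, 0, 0, 0, 54, 0, 0, 0, 0, 0, 0, 0, 0, 0, 0, 0, 0, 0],
)

```text
t: 5.88
eef_pos: [529.1, -246.1, 297.1]
tcp_rot: [2.6, 1.559, -0.321]
ft_force: [0.4, 0.1, 1.0]
opening: 0.004
```

```bash
python3 wp.py 18; python3 - <<'E'
from cell import env
from h import *
print(tool(env,(505,-242,115)))
E
```

```text
5.875 tip [ 531.2 -246.8  107.1] F [0.4 0.1 1. ]
[ -8.17751054 -10.43024828  24.45851583]
```

>>> jog_arm(
  deltas=[-7, -4, 14, 0, 0, 0, 0, 0, -4, 10, 0, 0, 0, 0],
)

```text
t: 6.12
eef_pos: [502.7, -243.3, 306.7]
tcp_rot: [2.556, 1.557, -0.364]
ft_force: [-0.8, -0.5, 0.3]
opening: 0.004
```

>>> jog_arm(
  deltas=[0, 0, 3, 0, 0, 0, 0],
)

```text
t: 6.25
eef_pos: [498.9, -243.8, 308.5]
tcp_rot: [2.525, 1.554, -0.395]
ft_force: [0.1, -0.5, 0.0]
opening: 0.009
```

>>> jog_arm(
  deltas=[0, 0, 2, 0, 0, 0, 0],
)

```text
t: 6.38
eef_pos: [496.8, -244.4, 309.7]
tcp_rot: [2.51, 1.552, -0.411]
ft_force: [5.7, 1.3, -4.1]
opening: 0.007
```

>>> jog_arm(
  deltas=[0, 0, 2, 0, 0, 0, 0],
)

```text
t: 6.5
eef_pos: [495.6, -244.9, 310.4]
tcp_rot: [2.53, 1.547, -0.391]
ft_force: [13.1, 3.5, -6.7]
opening: 0.005
```

>>> jog_arm(
  deltas=[0, 0, 3, 0, 0, 0, 0],
)

```text
t: 6.62
eef_pos: [494.1, -245.6, 311.0]
tcp_rot: [2.563, 1.541, -0.359]
ft_force: [19.8, 5.8, -8.9]
opening: 0.004
```

>>> jog_arm(
  deltas=[0, 0, -10, 0, 0, 0, 0, 0, 0, -40, 0, 0, 0, 0, 0, 0, 0, 0, 0, 0, 0, -60, 0, 0, 0, 0, 0, 0, -60, 0, 0, 0, 0, 0, 0, -50, 30, 0, 0, 0, 0, 0, 0, 0, 0, 0, 0, 0, 0],
)

```text
t: 7.5
eef_pos: [545.5, -262.5, 487.8]
tcp_rot: [2.524, 1.544, -0.397]
ft_force: [-0.5, 0.4, -0.9]
opening: 0.001
```

```bash
python3 - <<'E'
from cell import env, eyes
import cv2
for n in("scene","top"):
    c=eyes.read_camera(n);cv2.imwrite(f"pics/{n}7.png",c["image"][:,:,::-1])
    b=cv2.imread(f"pics/{n}6.png");a=c["image"][:,:,::-1]
    x0,y0,x1,y1=(350,150,450,192) if n=="top" else (340,130,400,215)
    print(n,"blue-sign diff",cv2.absdiff(a[y0:y1,x0:x1].copy(),b[y0:y1,x0:x1]).max(2).mean())
    o=cv2.imread(f"pics/{n}0.png");x0,y0,x1,y1=(190,210,265,275) if n=="top" else (235,190,315,295)
    print(n,"yellow diff vs start",cv2.absdiff(a[y0:y1,x0:x1].copy(),o[y0:y1,x0:x1]).max(2).mean())
s=env.state();print(s["t"],s["ft_force"],s["eef_pos"])
a=cv2.imread("pics/top7.png")[140:210,345:460];cv2.imwrite("pics/top7z.png",cv2.resize(a,None,fx=6,fy=6,interpolation=cv2.INTER_CUBIC))
E
```

```text
scene blue-sign diff 10.453333333333333
scene yellow diff vs start 4.194523809523809
top blue-sign diff 16.08309523809524
top yellow diff vs start 42.855384615384615
7.6 [-0.47301034  0.18963377 -0.5064717 ] [ 545.41322646 -261.28346789  483.88513964]
```

View pics/top7z.png

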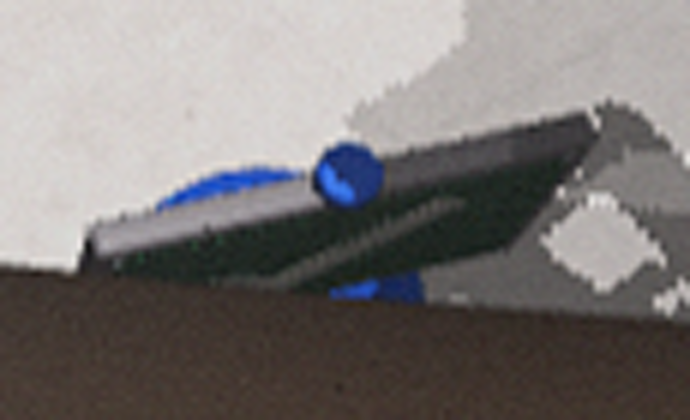

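View pics/scene7.png

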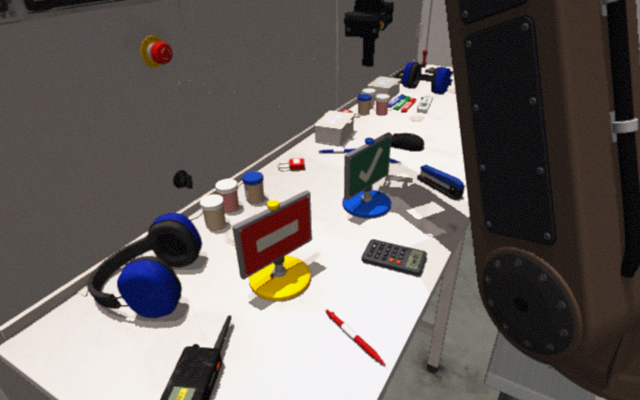

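The board edge hasn't moved after the second push at about 20 N, so it is at its stop. The arm is clear, and the yellow sign is unchanged in the scene view.

```bash
python3 -c "
from cell import env
print(env.job_done())"
```

```text
the job is handed in; nothing more can be done
None
```

The blue sign now shows green to the front. I turned its board half a turn clockwise with the closed fingers and pressed it against its stop. The job was handed in at about 7.6 s.

- **Stop:** The force jumped from about 1 N to 14 N at the end of the first push. A second push, further out on the board, rose stiffly to about 21 N (sideways). The board's edges stayed where they were in the top view, to within about a pixel. I measured its final direction as about 0.2 rad off the world y axis. A rough estimate from finger contact gave 0.15 rad. Either puts the start inside the stated 0 to 0.3 rad.
- **Yellow sign:** It still shows red and looks unchanged in the scene view (mean difference about 4 grey levels out of 255, which I take as noise). The same comparison in the top view gave 43. That view has the arm and its shadow in it, so I didn't rely on it, and I didn't view that part of the last top picture to confirm it.
- **End state:** At hand-in the arm was raised clear, with the wrist force under 1 N. In the scene view nothing had fallen.

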